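# Set the blue transducer in the sloping rest

### The arm

A 6-joint arm with a two-finger parallel gripper is mounted at the origin on the work surface. World frame = base frame: x ahead of the robot, y to its left, z up, the work surface at z = 0. Lengths are in mm, angles in degrees, forces in N, time in s.
With the tool pointing down it reaches from about 350 to 850 mm from the base axis. Payload 8.1 kg.
Tool frame: the origin (TCP) lies at the very end of the fingers, on their centre line; the grasp point (between the pads) lies 19 mm behind it; z points along the fingers, y is the line along which they close (so a half turn about z gives the same grasp; the last joint's range is limited). The gripper opens to 85 mm and grips with 20 to 120 N. Pads are 22 mm wide; open, the fingers measure 114 mm over their backs; the gripper's body (76 mm by 85 mm) begins 54 mm behind the grasp point. The pads swing forward as they close: fully open they stand 13 mm farther back than shut.
Start: joints at [66.956, 7.471, 85.268, -0, 87.261, -4.893], TCP at [186.895, 570.154, 231.292] pointing down, gripper open.
Joint ranges: [-169.43, 169.43], [-51.17, 129.36], [1.28, 143.12], [-76.62, 256.62], [0, 156.53], [-152.29, 152.29]. Speed limits (degrees/s): [136.94, 136.94, 159.86, 180, 180, 180].

### API

Orientations are given as [roll, pitch, yaw] about the fixed x, y, z axes, in that order (R = Rz(yaw) Ry(pitch) Rx(roll)).
In Python, from bench import sense, eyes, job, models gives the robot as it stands. The module is installed in compiled form; this text tells all that it offers.
- The arm moves only by the tool apply_moves, never from a script. Its argument "rows" is a list of rows, each a list of 6 numbers: the shift along the tool's x, y, z in mm, then the turn, a rotation vector about the tool's x, y, z in rad. In form: [[dx, dy, dz, rx, ry, rz], ...]. A call has exactly 5 rows; each row shifts and turns the commanded pose from where the row before left it, along the tool's axes as they then stand; what a row does not reach is not made up. A row lasts 1/8 s, in which the tool goes at most 62.5 mm and 10.7 degrees, less where a joint would pass 70% of its speed; a pose out of reach is approached as far as the arm can. A call is refused whole if a number of a shift passes 62.5 or a number of a turn 0.188, either way. A call with a gripper value outside its range is refused whole. "fingers" is the finger opening in mm, from 0 to 85.4, set as the call begins (left out, the last holds). The fingers move at their own pace and stop on an object; "grip_force" is the grip in N (left out, the last holds). Time passes only in rows, so rows that do not move let the fingers close, or fill a call up. It gives the time, the measured TCP pose, the force, the opening and the grip force at its end, in the units of the state.
- sense(): the state, without advancing time (a new reading comes with each control period).
- eyes.snapshot(name): name is "scene" or "top"; returns (picture, depth): 420x560x3 uint8, red, green, blue; 420x560 float32, mm along the optical axis (not along the pixel's ray), 0 where there is no reading.
- eyes.get_calibration(name): a dict with "intrinsics" (3x3 intrinsics, pixels), "R" (3x3) and "t" (3): a world point X has camera coordinates R X + t. Camera axes: x right, y down, z forward; pixel columns grow to the right and rows downward; lengths in mm; the calibration is good to about 2 mm. A picture is of the moment at which its call begins. get_calibration takes no time and is no camera call.
- job.hand_in(): hands the job in; it is judged then, once.
Trained networks look in the newest picture that a camera, given by its name, has taken for a name from the list of things; names that differ only in an ending like _2 or _b are one class to them, and where a whole thing is asked for, a point or a joint stands for the part that bears it (a point fixed in the world has none). Each returns a list of dicts, best first, with "confidence" (0 to 1); they miss things now and then, are a little off and sometimes report something else, mostly with a low value. They report only what shows in the picture. A call takes as long as a camera call. They do not tell look-alikes from the thing itself.
- models.boxes_of(name, camera): "xyz" ([x, y, z] in mm, in world coordinates, good to about 4 mm: the middle of the surface that is visible of it).
- models.cut_out(name, camera): "pixels" (420x560 bool, what is visible of it).
- models.place_of(name, camera): "xyz" ([x, y, z] in mm, in world coordinates, good to about 4 mm: a listed point, or the origin of a listed thing).
The state is a dict: "time": time; "joint_pos": joint angles; "qd": joint speeds; "joint_efforts": joint torques, N m; "tool_pos": TCP position; "tcp_rot": TCP orientation; "ft_force": force on the tool from outside, world axes, zero at the start; "wrist_torque": the same for the moment, N m; "finger_gap": finger opening in mm; "grip_force": force on a finger pad.
Only numpy, scipy, OpenCV 4.12 (cv2) and the standard library are available. Lean on these libraries where they do the work, as an engineer would, in place of code of your own. Each camera call takes 0.05 s, during which the arm holds its last target. There are 200 camera calls.

### The job

Pick up the displacement transducer with the blue bands and lay it in the sloping green V-rest, in both saddles, steel spindle pointing up the slope and the black square rear end down by the stop plate (a gap of about 10 mm is right), so that it can next be taken at that angle. Lower it in rather than dropping it, leave the red and yellow transducers where they lie, and let go.

Things in the scene. Friction and masses are not known exactly. Their poses are not given: they have to be found in the camera images.
- blue_transducer: Blue-banded transducer, 0.18-0.35 kg, lying on a fixed black rubber mat (top 4 mm above the bench). Origin on its axis, mid-body, 17 mm above the bench; +x to the spindle. Aluminium barrel, diameter 26, x -74 to +90 mm; black 26 x 26 square rear end to x = -90; steel spindle, diameter 8, to x = +125. Blue bands at x +14 to +48 and +78 to +90. Grip across the barrel within 15 mm of the origin.
- cradle: Green V-rest, fixed. Origin: mid-barrel of a seated transducer, 115 mm above the bench. +x up the 30 degree slope, away from the robot within 25 degrees; y level; z square to slope, up. Steel 90-degree V-saddles 12 mm thick at x = -48, +48, tips 25 mm aside, 7 mm above axis; between them free for fingers to z = -45. Stop plate face x = -100, top z = +9. Friction holds the part.
- red_transducer: Transducer with red bands, same frame and sizes, on the mat; leave alone. The three lie side by side about 120 mm apart in any order, square rear end nearer the robot, spindles pointing away from it within 30 degrees.
- yellow_transducer: Transducer with yellow bands, same frame and sizes, on the mat; leave alone.
Not all that is in view belongs to the job. Leave any orange or turquoise look-alike of the blue_transducer alone.

How it is judged (in metres and radians):
At the end, for the whole second after the job is handed in: The blue-banded transducer rests in both saddles of the V-rest, released and still: its origin within 20 mm of the rest's origin along the slope and within 10 mm across and square to it, its axis within 10 degrees of the slope, spindle up the slope (x of blue_transducer in the frame of cradle between -0.02 and 0.02 m and y of blue_transducer in the frame of cradle between -0.01 and 0.01 m and z of blue_transducer in the frame of cradle between -0.01 and 0.01 m and angle between the x axis of blue_transducer and the x axis of cradle, either way round below 0.175 rad and angle between blue_transducer's own x axis and vertical below 1.3 rad and linear speed of blue_transducer below 0.02 m/s); the robot touches nothing.
It fails at once if the red transducer is moved by more than 20 mm (distance of red_transducer from where it was at the start of the episode above 0.02 m).
It fails at once if the yellow transducer is moved by more than 20 mm (distance of yellow_transducer from where it was at the start of the episode above 0.02 m).
It fails at once if the blue transducer is dropped: it falls free of the fingers faster than 0.7 m/s (about 25 mm) (linear speed of blue_transducer above 0.7 m/s and contact force between blue_transducer and the fingers below 0.05 N).
It also fails if it takes over 37 s, if anything falls off the work surface, if the arm or the gripper's body presses on something with over 40 N, if the wrist force passes 120 N, or if a joint passes its speed limit or range.

## Working session

There is one attempt and no reset: what is moved stays moved. The work goes in short steps, Python scripts to look and compute and a tool call to move; the robot and the scene stay as the last step left them, time stands still between calls to the robot, and variables do not carry over. Pictures are saved under pics/ and viewed, at most 10 in all, crops included, and the job is handed in when it is done.

Besides the shell and the picture viewer there is one more tool, called after "Emit:" as name([rows], argument=value, ...), one row to a line, values as JSON. apply_moves: Moves the arm, as the interface text tells. Its arguments: {"type":"object","properties":{"rows":{"type":"array"},"fingers":{"type":"number"},"grip_force":{"type":"number"}},"required":["rows"]}

```bash
mkdir -p pics
cat > h.py <<'E'
import numpy as np, cv2
from bench import sense, eyes, job, models
def cal(n):
    c=eyes.get_calibration(n); return np.array(c["intrinsics"]),np.array(c["R"]),np.array(c["t"])
def cloud(n,d):
    K,R,t=cal(n); v,u=np.mgrid[:420,:560]
    P=np.stack([(u-K[0,2])/K[0,0]*d,(v-K[1,2])/K[1,1]*d,d],-1)
    return (P-t)@R
def proj(n,X):
    K,R,t=cal(n); p=(R@np.asarray(X,float)+t); q=K@p; return (q[:2]/q[2]).round(0)
E
python3 - <<'E'
from h import *
ims=[]
for n in("scene","top"):
    p,d=eyes.snapshot(n); np.savez(f"{n}.npz",p=p,d=d); cv2.imwrite(f"pics/{n}.png",p[...,::-1])
    for o in("blue_transducer","red_transducer","yellow_transducer","cradle"):
        for r in models.place_of(o,n): print(n,o,np.round(r["xyz"]),round(r["confidence"],2),proj(n,r["xyz"]))
print(sense())
E
```

```text
scene blue_transducer [182. 346.  13.] 0.68 [310. 164.]
scene blue_transducer [383. 645.  11.] 0.67 [423. 185.]
scene blue_transducer [532. 256.  12.] 0.65 [330. 258.]
scene red_transducer [535. 121.  15.] 0.97 [283. 273.]
scene yellow_transducer [514. 361.  19.] 0.71 [362. 241.]
scene cradle [ 584. -269.  114.] 0.89 [120. 323.]
top blue_transducer [180. 346.  14.] 0.87 [220. 274.]
top blue_transducer [534. 258.  18.] 0.81 [251. 154.]
top blue_transducer [384. 644.   8.] 0.68 [120. 204.]
top red_transducer [536. 124.  16.] 0.76 [296. 154.]
top yellow_transducer [536. 126.  18.] 0.69 [295. 154.]
top yellow_transducer [517. 364.  22.] 0.59 [215. 160.]
top cradle [ 587. -267.  116.] 0.63 [438. 131.]
{'time': 0.5, 'joint_pos': array([ 6.69574073e+01,  7.47361771e+00,  8.52708840e+01, -2.88324462e-04,
        8.72642607e+01, -4.89121863e+00]), 'qd': array([-2.46491914e-02, -8.18999055e-02, -5.03362588e-02, -6.68588152e-02,
        7.50616918e-02,  2.59631839e-06]), 'joint_efforts': array([-9.43098785e-04, -5.68714678e+01, -5.00358975e+01, -2.66924599e-04,
        3.03328896e-03, -1.91377001e-05]), 'tool_pos': array([186.86251081, 570.11487628, 231.23705189]), 'tcp_rot': array([-1.79991245e+02, -4.60176322e-04,  1.61848640e+02]), 'ft_force': array([ 0.02410114, -0.68199359,  0.44009897]), 'wrist_torque': array([-0.00932816,  0.03522552,  0.10888664]), 'grip_force': 0.0, 'finger_gap': 85.18453043237695}
```

View pics/top.png

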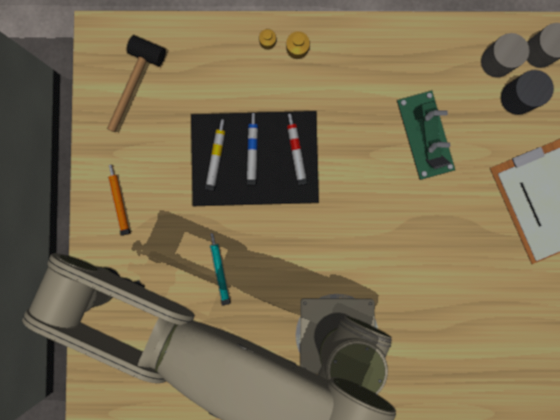

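View pics/scene.png

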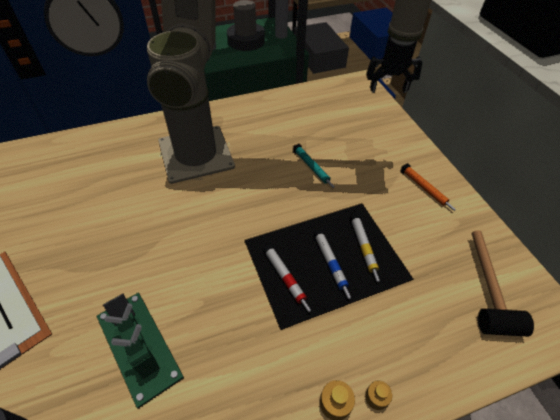

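Candidates in the top picture are: blue bands on white (252,150), turquoise look-alike (220,272), orange look-alike (119,203), yellow (215,155) and red (296,150). I choose (252,150), the one with blue bands on an aluminium barrel. The cradle is at (427,135), with its steel saddles near (437,114) and (440,147).

Run:
```python
from h import *
crops=[]
for n,bb,cb in(("top",(232,105,275,195),(395,85,460,185)),("scene",(305,225,360,305),(90,285,190,405))):
    z=np.load(n+".npz"); p,d=z["p"],z["d"]; P=cloud(n,d)
    def sub(b): return np.s_[b[1]:b[3],b[0]:b[2]]
    for b in(bb,cb): crops.append(cv2.resize(p[sub(b)][...,::-1],(400,300) if 0 else None,fx=290/(b[3]-b[1]),fy=290/(b[3]-b[1]),interpolation=cv2.INTER_CUBIC))
    Q=P[sub(bb)].reshape(-1,3); C=p[sub(bb)].reshape(-1,3).astype(int)
    m=(C.max(1)>75)&(np.abs(Q[:,0]-532)<150)&(np.abs(Q[:,1]-257)<45); q=Q[m]; 
    m2=q[:,2]>12; q=q[m2]; 
    vx,vy,x0,y0=cv2.fitLine(q[:,:2].astype(np.float32),cv2.DIST_HUBER,0,.01,.01).ravel()
    print(n,"blue yaw",np.degrees(np.arctan2(vy,vx)),x0,y0,"x range",np.percentile(q[:,0],[0,1,99,100]),"zmax",np.percentile(q[:,2],[50,95]),len(q))
    c=C[m][m2]; bl=(c[:,2]>c[:,0]+40); print(" bluepts x",np.percentile(q[bl,0],[1,25,50,75,99]), q[bl].mean(0))
    Q=P[sub(cb)].reshape(-1,3);C=p[sub(cb)].reshape(-1,3).astype(int)
    g=(C[:,1]>C[:,0]+15)&(Q[:,2]<30)
    r=cv2.minAreaRect(Q[g,:2].astype(np.float32)); print(" base",r,np.median(Q[g,2]))
    for y in(0,):
        h=(Q[:,2]>45); print(" high",h.sum(),Q[h].min(0),Q[h].max(0))
    np.save(n+"_c.npy",np.c_[Q,C])
H=max(c.shape[0] for c in crops)
cv2.imwrite("pics/crops.png",np.hstack([cv2.copyMakeBorder(c,0,H-c.shape[0],0,4,0) for c in crops]))
print(np.hstack([c for c in crops]).shape if 1 else 0)
```

```text
top blue yaw -1.1813085 550.49976 254.063 x range [458.80258641 459.30752793 651.19835674 661.07492072] zmax [27.27666911 33.38934244] 504
 bluepts x [547.23886462 557.97555675 568.89765877 580.47338399 622.64293127] [576.715885   253.11580021  27.9658036 ]
 base ((596.4591064453125, -262.38543701171875), (245.17869567871094, 109.93592834472656), 15.724811553955078) 11.858369155670026
 high 1011 [ 308.85813321 -315.01085016   45.09762668] [ 677.90839268  179.14646856 1565.96402242]
scene blue yaw -0.722667 555.1402 251.88142 x range [457.31275831 461.16236463 649.77529446 654.79709052] zmax [27.99543982 31.52932585] 490
 bluepts x [546.2922707  558.20224892 569.23564925 611.92056698 621.65981995] [578.11274909 252.02847146  28.29050993]
 base ((595.8975830078125, -262.3266296386719), (248.35398864746094, 107.22642517089844), 15.836047172546387) 11.951784238764938
 high 1772 [ 486.56830752 -314.46714639   45.04146452] [1002.88518755  -73.1260472   920.84159952]
(290, 768, 3)
```

View pics/crops.png

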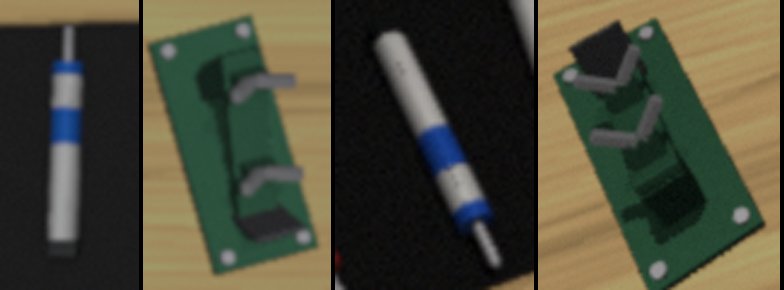

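The crop confirms two blue bands on a light barrel, with the spindle pointing away from the robot. The cradle's base is yawed about +15.8°. Next I measure the saddles.

```bash
cat >> h.py <<'E'
from scipy.spatial.transform import Rotation as Ro
def Rc(yaw): return Ro.from_euler('ZY',[yaw,-30],degrees=True).as_matrix()
E
python3 - <<'E'
from h import *
from scipy.optimize import least_squares
for n in("top","scene"):
    A=np.load(n+"_c.npy");Q,C=A[:,:3],A[:,3:]
    m=(Q[:,2]>40)&(Q[:,2]<220)&(Q[:,0]>450)&(Q[:,0]<720)&(abs(Q[:,1]+265)<80);Q,C=Q[m],C[m]
    R=Rc(15.8);O=np.array([586,-268,115.])
    L=(Q-O)@R
    br=C.mean(1)
    for s in(-48,48):
        k=(abs(L[:,0]-s)<16)&(br>60)&(L[:,2]>-25)
        l=L[k]; print(n,s,k.sum(),"x",np.percentile(l[:,0],[5,25,50,75,95]).round(1),"y",np.percentile(l[:,1],[0,5,50,95,100]).round(1),"zmax",np.percentile(l[:,2],[5,95,100]).round(1))
        f=lambda p:np.abs(l[:,1]-p[0])-18.4+p[1]-l[:,2]
        r=least_squares(f,[0,0],loss='soft_l1',f_scale=2); print("   V bottom y,z off",r.x.round(1),np.median(abs(r.fun)).round(1))
    k=(L[:,0]<-80)&(L[:,0]>-130)&(L[:,2]>-25); l=L[k]; 
    if len(l): print(" stop",len(l),np.percentile(l,[5,50,95],axis=0).round(1).tolist())
    m=[r for r in models.place_of("cradle",n)]; print([np.round(r["xyz"],1) for r in m])
E
```

```text
top -48 109 x [-50.6 -47.6 -43.7 -40.5 -38.3] y [-27.4 -23.5  -4.   29.9  32.9] zmax [-19.4   5.1  10.8]
   V bottom y,z off [ 2.5 -2.9] 2.9
top 48 114 x [45.5 49.1 52.4 55.4 57.3] y [-26.5 -22.4  -1.8  30.8  34.3] zmax [-20.9   6.2  10.5]
   V bottom y,z off [ 3.8 -3.3] 3.3
 stop 136 [[-104.0, -19.0, -23.2], [-98.4, 5.6, -3.7], [-95.5, 27.1, 9.2]]
[array([ 586.7, -267.3,  116.3])]
scene -48 183 x [-52.3 -47.  -43.7 -42.1 -40.6] y [-28.4 -24.   -0.6  29.4  33. ] zmax [-18.5   5.9   7.6]
   V bottom y,z off [ 3.2 -2.6] 3.0
scene 48 231 x [42.8 48.5 52.3 53.5 55.1] y [-28.4 -24.1  -0.2  29.4  33.3] zmax [-18.1   5.2   8.2]
   V bottom y,z off [ 3.  -2.7] 2.8
 stop 324 [[-104.1, -19.6, -22.7], [-100.8, 1.8, -5.9], [-98.1, 24.8, 9.6]]
[array([ 583.8, -269.4,  114. ])]
```

```bash
cat >> h.py <<'E'
def plan(wps,start=None):
    """wps: list of (pos, R, nrows); prints rounded rows, carrying rounding"""
    if start is None:
        s=sense(); p=np.array(s["tool_pos"]);R=Ro.from_euler('xyz',s["tcp_rot"],degrees=True).as_matrix()
    else: p,R=start
    k=0
    for P,T,n in wps:
        P=np.array(P,float)
        for i in range(n):
            rv=Ro.from_matrix(R.T@T).as_rotvec()/(n-i); d=R.T@(P-p)/(n-i)
            row=np.r_[d.round(1),rv.round(3)]
            p=p+R@row[:3]; R=R@Ro.from_rotvec(row[3:]).as_matrix()
            print(str((row+0.).tolist())+","); k+=1
            if k%5==0: print()
    print("end",p.round(1),Ro.from_matrix(R).as_euler('xyz',degrees=True).round(1),"rows",k)
    return p,R
def down(yaw): return Ro.from_euler('xyz',[180,0,yaw],degrees=True).as_matrix()
E
python3 - <<'E'
from h import *
plan([((533,254,110),down(-1),20)])
E
```

```text
[-21.4, -9.6, 6.1, 0.0, 0.0, 0.142],
[-22.5, -6.5, 6.1, 0.0, 0.0, 0.142],
[-23.2, -3.3, 6.1, 0.0, 0.0, 0.142],
[-23.4, 0.1, 6.1, 0.0, 0.0, 0.142],
[-23.2, 3.4, 6.1, 0.0, 0.0, 0.142],

[-22.5, 6.6, 6.1, 0.0, 0.0, 0.142],
[-21.3, 9.7, 6.0, 0.0, 0.0, 0.142],
[-19.7, 12.7, 6.1, 0.0, 0.0, 0.142],
[-17.7, 15.3, 6.0, 0.0, 0.0, 0.142],
[-15.4, 17.7, 6.1, 0.0, 0.0, 0.142],

[-12.7, 19.7, 6.0, 0.0, 0.0, 0.142],
[-9.8, 21.3, 6.1, 0.0, 0.0, 0.142],
[-6.7, 22.5, 6.0, 0.0, 0.0, 0.142],
[-3.5, 23.2, 6.1, 0.0, 0.0, 0.142],
[-0.2, 23.4, 6.0, 0.0, 0.0, 0.142],

[3.2, 23.2, 6.1, 0.0, 0.0, 0.142],
[6.4, 22.6, 6.0, 0.0, 0.0, 0.143],
[9.6, 21.4, 6.1, 0.0, 0.0, 0.142],
[12.5, 19.8, 6.0, 0.0, 0.0, 0.143],
[15.2, 17.9, 6.1, 0.0, 0.0, 0.142],

end [533. 254. 110.] [180.   0.  -1.] rows 20
```

Emit:
apply_moves([
  [-21.4, -9.6, 6.1, 0, 0, 0.142],
  [-22.5, -6.5, 6.1, 0, 0, 0.142],
  [-23.2, -3.3, 6.1, 0, 0, 0.142],
  [-23.4, 0.1, 6.1, 0, 0, 0.142],
  [-23.2, 3.4, 6.1, 0, 0, 0.142],
], fingers=62, grip_force=60)

```text
time: 1.23
tool_pos: [274.0, 490.7, 200.7]
tcp_rot: [180.0, -0.0, 120.9]
ft_force: [-0.6, 0.7, 0.0]
finger_gap: 62.1
grip_force: 0.0
```

Emit:
apply_moves([
  [-22.5, 6.6, 6.1, 0, 0, 0.142],
  [-21.3, 9.7, 6.0, 0, 0, 0.142],
  [-19.7, 12.7, 6.1, 0, 0, 0.142],
  [-17.7, 15.3, 6.0, 0, 0, 0.142],
  [-15.4, 17.7, 6.1, 0, 0, 0.142],
])

```text
time: 1.85
tool_pos: [360.5, 411.7, 170.5]
tcp_rot: [180.0, -0.0, 80.2]
ft_force: [-0.2, 1.0, 0.7]
finger_gap: 62.2
grip_force: 0.0
```

Emit:
apply_moves([
  [-12.7, 19.7, 6.0, 0, 0, 0.142],
  [-9.8, 21.3, 6.1, 0, 0, 0.142],
  [-6.7, 22.5, 6.0, 0, 0, 0.142],
  [-3.5, 23.2, 6.1, 0, 0, 0.142],
  [-0.2, 23.4, 6.0, 0, 0, 0.142],
])

```text
time: 2.48
tool_pos: [447.1, 332.6, 140.2]
tcp_rot: [180.0, -0.0, 39.5]
ft_force: [0.5, 0.6, -0.4]
finger_gap: 62.0
grip_force: 0.0
```

Emit:
apply_moves([
  [3.2, 23.2, 6.1, 0, 0, 0.142],
  [6.4, 22.6, 6.0, 0, 0, 0.143],
  [9.6, 21.4, 6.1, 0, 0, 0.142],
  [12.5, 19.8, 6.0, 0, 0, 0.143],
  [15.2, 17.9, 6.1, 0, 0, 0.142],
])

```text
time: 3.1
tool_pos: [533.7, 253.5, 109.9]
tcp_rot: [-180.0, -0.0, -1.3]
ft_force: [0.3, 1.2, 0.2]
finger_gap: 61.9
grip_force: 0.0
```

Emit:
apply_moves([
  [0, 0, 30, 0, 0, 0],
  [0, 0, 30, 0, 0, 0],
  [0, 0, 25, 0, 0, 0],
  [0, 0, 13, 0, 0, 0],
  [0, 0, 4, 0, 0, 0],
])

```text
time: 3.72
tool_pos: [532.7, 253.9, 7.5]
tcp_rot: [180.0, 0.0, -1.0]
ft_force: [-1.5, -0.6, 0.6]
finger_gap: 61.8
grip_force: 0.0
```

Run:
```python
from h import *
s=sense();print(s["tool_pos"],s["ft_force"])
a,_=eyes.snapshot("scene");b,_=eyes.snapshot("top")
f=lambda p,x,y:cv2.resize(p[y:y+110,x:x+140,::-1],(390,306),interpolation=cv2.INTER_CUBIC)
cv2.imwrite("pics/g1.png",np.hstack([f(a,260,200),f(b,180,90)]))
```

```text
[532.70332375 253.9079218    7.45040359] [-1.45773493 -0.5716561   0.59371956]
```

View pics/g1.png

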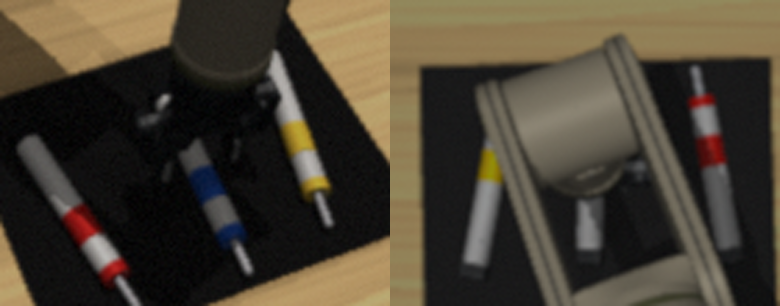

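The fingers straddle the blue-banded barrel, with the blue band just ahead of them, and both neighbours are clear. I'll close and lift.

Emit:
apply_moves([
  [0, 0, 1, 0, 0, 0],
  [0, 0, 0, 0, 0, 0],
  [0, 0, 0, 0, 0, 0],
  [0, 0, 0, 0, 0, 0],
  [0, 0, 0, 0, 0, 0],
], fingers=15, grip_force=80)

```text
time: 4.45
tool_pos: [533.8, 254.4, 8.3]
tcp_rot: [-180.0, -0.1, -1.0]
ft_force: [-1.0, -0.3, 6.8]
finger_gap: 23.5
grip_force: 78.5
```

Emit:
apply_moves([
  [0, 0, 0, 0, 0, 0],
  [0, 0, 0, 0, 0, 0],
  [0, 0, -3, 0, 0, 0],
  [0, 0, -6, 0, 0, 0],
  [0, 0, -6, 0, 0, 0],
])

```text
time: 5.08
tool_pos: [532.8, 253.9, 22.2]
tcp_rot: [180.0, 0.0, -1.0]
ft_force: [0.1, 0.1, -2.2]
finger_gap: 23.4
grip_force: 78.6
```

Emit:
apply_moves([
  [0, 0, -15, 0, 0, 0],
  [0, 0, -25, 0, 0, 0],
  [0, 0, -30, 0, 0, 0],
  [0, 0, -30, 0, 0, 0],
  [0, 0, -20, 0, 0, 0],
])

```text
time: 5.7
tool_pos: [533.9, 254.3, 144.8]
tcp_rot: [-179.9, -0.2, -1.0]
ft_force: [-0.1, -0.8, -2.1]
finger_gap: 23.1
grip_force: 78.6
```

Run:
```python
from h import *
s=sense();print(s["tool_pos"],s["ft_force"],s["wrist_torque"],s["finger_gap"])
a,d=eyes.snapshot("scene")
np.savez("s2.npz",p=a,d=d)
P=cloud("scene",d); C=a.astype(int)
bl=(C[...,2]>C[...,0]+35)&(C[...,2]>70)&(abs(P[...,0]-580)<70)&(abs(P[...,1]-254)<40)&(P[...,2]>50)
q=P[bl];v,u=np.where(bl);print(bl.sum(),q.min(0),q.max(0),u.min(),u.max(),v.min(),v.max())
x0=np.median(u)
# all lit part points ahead of the fingers
m=(abs(P[...,0]-595)<70)&(abs(P[...,1]-254)<25)&(P[...,2]>90)&(P[...,2]<190)
q=P[m]; w=np.polyfit(q[:,0],q[:,2],1)
for x in range(530,665,10):
    k=abs(q[:,0]-x)<5
    if k.sum()>2: print(x,k.sum(),np.percentile(q[k,2],[10,50,95]).round(1),q[k,1].mean().round(1))
c=(int(x0),int(np.median(v)));print(c)
y,x=max(0,c[1]-90),max(0,c[0]-100)
cv2.imwrite("pics/g2.png",cv2.resize(a[y:y+150,x:x+200,::-1],(800,600),interpolation=cv2.INTER_CUBIC))
```

```text
[533.85887462 254.31551068 144.79116318] [-0.07282006 -0.75317633 -2.08386282] [-0.03380397 -0.01162376 -0.00357579] 23.134785595661324
44 [519.27016983 214.47010649 162.8879916 ] [621.44110969 260.45133356 336.9824311 ] 327 354 176 255
530 45 [161.1 167.5 185.1] 258.7
540 128 [156.  166.2 184.9] 251.8
550 47 [156.6 165.3 187.1] 251.1
560 43 [157.9 165.  169.2] 251.0
570 39 [155.9 165.4 168.6] 250.0
580 48 [157.7 163.9 167.2] 250.7
590 41 [157.6 164.7 167. ] 249.7
600 45 [156.8 163.7 168.2] 250.0
610 41 [158.7 164.1 167.4] 250.1
620 76 [148.  159.4 168.1] 251.8
630 14 [154.8 156.7 158.1] 252.0
640 15 [154.2 157.2 158.8] 251.6
650 13 [153.9 156.5 158.6] 251.5
660 4 [154.  156.6 161.1] 251.4
(347, 241)
```

View pics/g2.png

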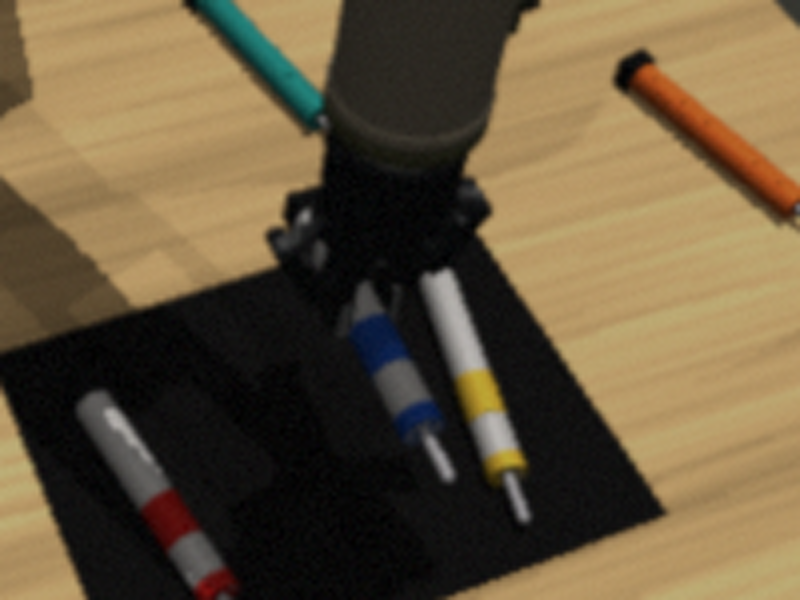

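The barrel is level and centred in the grip, with its axis 9 mm behind the TCP. The scene shows red and yellow undisturbed. Next is transport.

```bash
cat >> h.py <<'E'
O=np.array([586.6,-264.6,115.]); RC=Rc(15.8); RT=RC@np.diag([1,-1,-1.])
def tgt(h,x=0,y=0): return O+RC@np.array([x,y,h-9.])
E
python3 - <<'E'
from h import *
print(tgt(90),tgt(0))
plan([((533.5,200,190),down(-1),2),(tgt(90)+[0,60,20],RT,11),(tgt(90),RT,2)])
E
```

```text
[ 547.63017126 -275.62735001  185.14805771] [ 590.92998097 -263.37473889  107.20577137]
[-0.2, 27.3, -21.4, -0.001, -0.003, 0.0],
[-0.2, 27.4, -21.3, -0.001, -0.003, 0.0],
[1.9, 37.8, -1.4, 0.007, 0.047, -0.026],
[1.0, 37.8, -1.6, 0.007, 0.047, -0.026],
[0.1, 37.8, -1.8, 0.007, 0.047, -0.026],

[-0.8, 37.8, -2.1, 0.007, 0.047, -0.026],
[-1.6, 37.7, -2.4, 0.007, 0.047, -0.026],
[-2.5, 37.6, -2.8, 0.007, 0.048, -0.026],
[-3.3, 37.5, -3.2, 0.007, 0.047, -0.026],
[-4.2, 37.4, -3.6, 0.007, 0.048, -0.026],

[-4.9, 37.3, -4.1, 0.007, 0.047, -0.026],
[-5.7, 37.1, -4.6, 0.007, 0.048, -0.026],
[-6.4, 37.0, -5.2, 0.006, 0.047, -0.026],
[-12.1, 28.9, 4.6, 0.0, 0.0, 0.0],
[-12.1, 28.8, 4.6, 0.0, 0.0, 0.0],

end [ 547.6 -275.6  185.1] [180.  -30.   15.8] rows 15
```

Emit:
apply_moves([
  [-0.2, 27.3, -21.4, -0.001, -0.003, 0],
  [-0.2, 27.4, -21.3, -0.001, -0.003, 0],
  [1.9, 37.8, -1.4, 0.007, 0.047, -0.026],
  [1.0, 37.8, -1.6, 0.007, 0.047, -0.026],
  [0.1, 37.8, -1.8, 0.007, 0.047, -0.026],
])

```text
time: 6.38
tool_pos: [535.1, 84.8, 188.6]
tcp_rot: [-179.2, -7.8, 3.5]
ft_force: [0.0, 0.3, -2.2]
finger_gap: 23.3
grip_force: 79.0
```

Emit:
apply_moves([
  [-0.8, 37.8, -2.1, 0.007, 0.047, -0.026],
  [-1.6, 37.7, -2.4, 0.007, 0.047, -0.026],
  [-2.5, 37.6, -2.8, 0.007, 0.048, -0.026],
  [-3.3, 37.5, -3.2, 0.007, 0.047, -0.026],
  [-4.2, 37.4, -3.6, 0.007, 0.048, -0.026],
])

```text
time: 7.0
tool_pos: [541.5, -103.9, 195.9]
tcp_rot: [-179.1, -21.5, 11.0]
ft_force: [0.0, -0.7, -2.4]
finger_gap: 22.7
grip_force: 79.0
```

Emit:
apply_moves([
  [-4.9, 37.3, -4.1, 0.007, 0.047, -0.026],
  [-5.7, 37.1, -4.6, 0.007, 0.048, -0.026],
  [-6.4, 37.0, -5.2, 0.006, 0.047, -0.026],
  [-12.1, 28.9, 4.6, 0, 0, 0],
  [-12.1, 28.8, 4.6, 0, 0, 0],
])

```text
time: 7.62
tool_pos: [545.1, -277.5, 179.8]
tcp_rot: [180.0, -29.6, 15.7]
ft_force: [0.6, 0.5, -1.8]
finger_gap: 23.5
grip_force: 79.0
```

Run:
```python
from h import *
a,d=eyes.snapshot("scene"); s=sense();print(s["tool_pos"],s["tcp_rot"],s["ft_force"],s["finger_gap"],s["joint_pos"].round(0))
P=cloud("scene",d);C=a.astype(int)
R=Ro.from_euler('xyz',s["tcp_rot"],degrees=True).as_matrix()
L=(P-s["tool_pos"])@R
m=(L[...,0]>20)&(L[...,0]<130)&(abs(L[...,1])<25)&(L[...,2]>-35)&(L[...,2]<15)&(d>0)
q=L[m];c=C[m]
for x in range(25,130,10):
    k=abs(q[:,0]-x)<5
    if k.sum()>2: print(x,k.sum(),"y",np.percentile(q[k,1],[5,50,95]).round(1),"z",np.percentile(q[k,2],[5,50,95]).round(1))
bl=c[:,2]>c[:,0]+35; print("blue x",np.sort(q[bl,0])[[0,3,-4,-1]] if bl.sum()>5 else 0)
cv2.imwrite("pics/g3.png",cv2.resize(a[240:400,40:240,::-1],(750,600),interpolation=cv2.INTER_CUBIC))
plan([(tgt(40),RT,4),(tgt(15),RT,4),(tgt(3),RT,2)])
```

```text
[ 544.38579388 -280.31026939  178.21111407] [179.94569717 -29.52089188  15.6421983 ] [-3.64919424 -1.68280145 -3.22718288] 23.445292953977948 [-47.  -5. 108.  29.  65.  17.]
25 34 y [-15.8  -7.4   7.1] z [-23.3 -21.5 -14.5]
35 39 y [-16.2  -4.8   7.5] z [-23.  -20.2 -13.3]
45 36 y [-16.   -5.6   7.5] z [-23.7 -20.6 -13. ]
55 39 y [-16.   -5.9   5.3] z [-22.9 -20.8 -13. ]
65 30 y [-15.   -6.2   5.9] z [-22.8 -20.6 -15.6]
75 34 y [-15.7  -4.    7.3] z [-23.1 -21.  -14.5]
85 103 y [-15.5  -6.1   6.6] z [-23.1 -16.8  -2.3]
95 73 y [-14.8  -3.3   7.4] z [-21.2 -11.7  -1. ]
105 14 y [-7.4 -4.6 -1.6] z [-14.5 -13.  -11.2]
115 13 y [-7.2 -4.3 -0.3] z [-13.7 -12.8 -10.9]
125 19 y [-6.5 -3.5 -0.4] z [-13.5 -11.7  -7.7]
blue x [20.12392921 20.84087057 92.0872422  92.75281884]
[1.9, -0.9, 11.5, 0.001, 0.002, -0.001],
[1.9, -0.9, 11.5, 0.0, 0.002, 0.0],
[1.9, -1.0, 11.6, 0.001, 0.002, -0.001],
[1.8, -0.9, 11.5, 0.0, 0.002, 0.0],
[0.0, 0.0, 6.3, 0.0, 0.0, 0.0],

[0.0, 0.0, 6.2, 0.0, 0.0, 0.0],
[0.0, 0.0, 6.3, 0.0, 0.0, 0.0],
[0.0, 0.0, 6.2, 0.0, 0.0, 0.0],
[0.0, 0.0, 6.0, 0.0, 0.0, 0.0],
[0.0, 0.0, 6.0, 0.0, 0.0, 0.0],

end [ 589.4 -263.8  109.8] [180.  -30.   15.8] rows 10
```

View pics/g3.png

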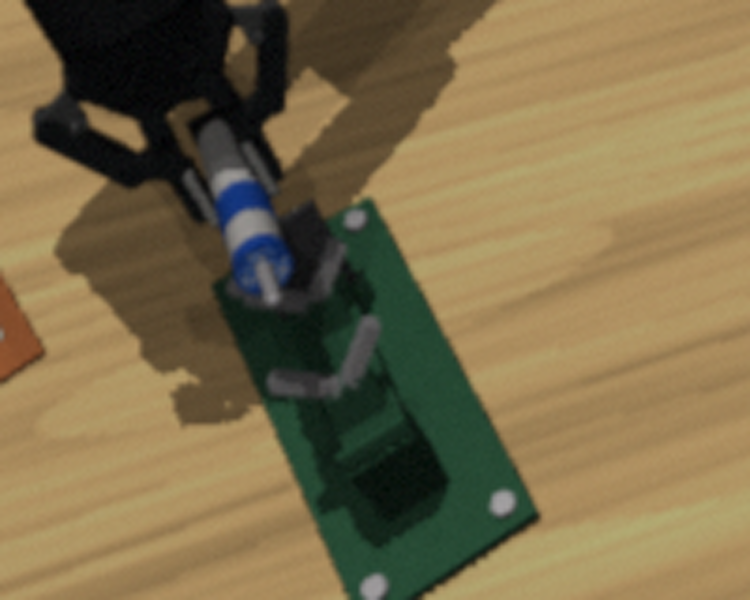

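The part sits above the lower saddle side, spindle up-slope and roughly in line with the V. I'll let the arm settle, then measure part against saddles in the same picture.

Emit:
apply_moves([
  [0, 0, 0, 0, 0, 0],
  [0, 0, 0, 0, 0, 0],
  [0, 0, 0, 0, 0, 0],
  [0, 0, 0, 0, 0, 0],
  [0, 0, 0, 0, 0, 0],
])

```text
time: 8.3
tool_pos: [546.0, -276.0, 181.1]
tcp_rot: [179.9, -29.7, 15.8]
ft_force: [0.5, 0.4, -1.8]
finger_gap: 23.5
grip_force: 79.2
```

```bash
cat > m.py <<'E'
from h import *
s0=sense()
a,d=eyes.snapshot("scene"); s=sense();print(s0["tool_pos"],s["tool_pos"],s["tcp_rot"],s["ft_force"],s["finger_gap"])
P=cloud("scene",d);C=a.astype(int)
R=Ro.from_euler('xyz',s["tcp_rot"],degrees=True).as_matrix()
L=(P-s0["tool_pos"])@R
m=(L[...,0]>20)&(L[...,0]<130)&(abs(L[...,1])<25)&(L[...,2]>-35)&(L[...,2]<15)&(d>0)
q=L[m];c=C[m]
for x in range(25,130,20):
    k=abs(q[:,0]-x)<10
    if k.sum()>2: print(x,k.sum(),"y",np.percentile(q[k,1],[5,50,95]).round(1),"z",np.percentile(q[k,2],[5,50,95]).round(1))
print("cradle-frame TCP",(s["tool_pos"]-O)@RC)
E
python3 m.py
python3 - <<'E'
from h import *
print((sense()["tool_pos"]-O)@RC)
a=plan([(tgt(40),RT,4),(tgt(15),RT,4),(tgt(3),RT,2)])
E
```

```text
[ 545.96768206 -275.98557453  181.08139614] [ 545.91500601 -276.07517102  180.99546559] [179.94300452 -29.65910509  15.81469204] [ 0.90979899 -0.03329629 -2.39205358] 23.0299517094542
25 51 y [-13.3  -3.2   9.2] z [-23.4 -20.6 -13.5]
45 79 y [-13.8  -2.8  10.3] z [-22.2 -20.1 -11.2]
65 71 y [-13.   -3.2   8.8] z [-21.8 -19.4 -13.4]
85 181 y [-12.9  -2.6   9.9] z [-21.7 -12.9  -0.4]
105 27 y [-4.7 -2.   2.2] z [-13.1 -12.  -10. ]
125 23 y [-3.9 -1.1  2. ] z [-13.2 -10.2  -6.2]
cradle-frame TCP [-3.61114914e+00  3.61041811e-02  7.82898976e+01]
[-3.61114914e+00  3.61041811e-02  7.82898976e+01]
[1.0, 0.0, 11.8, 0.0, 0.001, 0.0],
[1.0, 0.0, 11.8, 0.0, 0.002, 0.0],
[0.9, 0.0, 11.8, 0.0, 0.001, 0.0],
[0.9, 0.0, 11.9, 0.001, 0.002, 0.0],
[0.0, 0.0, 6.2, 0.0, 0.0, 0.0],

[0.0, 0.0, 6.3, 0.0, 0.0, 0.0],
[0.0, 0.0, 6.2, 0.0, 0.0, 0.0],
[0.0, 0.0, 6.3, 0.0, 0.0, 0.0],
[0.0, 0.0, 6.0, 0.0, 0.0, 0.0],
[0.0, 0.0, 6.0, 0.0, 0.0, 0.0],

end [ 589.5 -263.8  109.8] [-180.   -30.    15.8] rows 10
```

Emit:
apply_moves([
  [1.0, 0.2, 11.8, 0, 0.001, 0],
  [1.0, 0.2, 11.8, 0, 0.002, 0],
  [0.9, 0.2, 11.8, 0, 0.001, 0],
  [0.9, 0.2, 11.9, 0.001, 0.002, 0],
  [0, 0, 6.2, 0, 0, 0],
])

```text
time: 8.98
tool_pos: [574.9, -268.4, 134.9]
tcp_rot: [-179.9, -30.0, 15.8]
ft_force: [0.1, -0.1, -2.0]
finger_gap: 23.1
grip_force: 79.2
```

Emit:
apply_moves([
  [0, 0, 6.3, 0, 0, 0],
  [0, 0, 6.2, 0, 0, 0],
  [0, 0, 6.3, 0, 0, 0],
  [0, 0, 3, 0, 0, 0],
  [0, 0, 0, 0, 0, 0],
])

```text
time: 9.6
tool_pos: [585.2, -265.9, 117.1]
tcp_rot: [-180.0, -30.0, 15.8]
ft_force: [-0.4, 0.1, -3.1]
finger_gap: 23.4
grip_force: 79.2
```

```bash
python3 m.py
python3 - <<'E'
from h import *
a,d=eyes.snapshot("scene")
cv2.imwrite("pics/g4.png",cv2.resize(a[270:400,70:210,::-1],(646,600),interpolation=cv2.INTER_CUBIC))
E
```

```text
[ 585.2281799  -265.89927975  117.14302726] [ 585.2810507  -266.04038692  117.39405522] [-179.98279921  -29.9943173    15.78727265] [ 0.29441712 -0.08394619 -2.16678455] 23.241825874468137
25 51 y [-13.2  -2.6  10.1] z [-23.  -20.7 -13.6]
45 173 y [-22.4  -3.1  23. ] z [-22.4  -3.1  10.3]
65 80 y [-13.5  -3.4   8.7] z [-22.3 -19.4  -9.3]
85 169 y [-12.7  -2.4   9.9] z [-22.  -14.    0.1]
105 30 y [-4.5 -1.2  2.1] z [-13.5 -11.9  -9.2]
125 19 y [-4.4 -1.5  1.6] z [-13.6 -11.2  -6.4]
cradle-frame TCP [-0.24170529 -1.02684237  2.90396547]
```

View pics/g4.png

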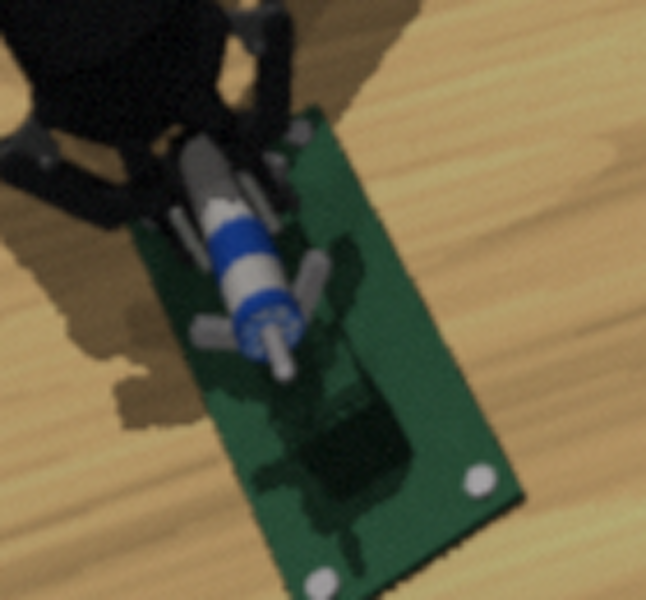

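The part is about 12 mm above seating, lined up in the V between the upper saddle's tips. I'll lower it gently and watch the force.

Emit:
apply_moves([
  [0, 0, 3, 0, 0, 0],
  [0, 0, 3, 0, 0, 0],
  [0, 0, 2, 0, 0, 0],
  [0, 0, 0, 0, 0, 0],
  [0, 0, 0, 0, 0, 0],
])

```text
time: 10.32
tool_pos: [589.1, -264.9, 110.4]
tcp_rot: [-180.0, -30.0, 15.8]
ft_force: [0.4, -0.2, -1.8]
finger_gap: 23.1
grip_force: 79.2
```

```bash
python3 m.py|tail -1; python3 -c "
from h import *
s=sense();print(s['ft_force']@RC,s['wrist_torque']@RC)"
```

```text
cradle-frame TCP [-0.19075421 -1.04903837 -5.04781154]
[-1.58890531 -0.12530542 -1.94849015] [-0.01842112  0.376043   -0.06794217]
```

Emit:
apply_moves([
  [0, 0, 1, 0, 0, 0],
  [0, 0, 1, 0, 0, 0],
  [0, 0, 0.5, 0, 0, 0],
  [0, 0, 0, 0, 0, 0],
  [0, 0, 0, 0, 0, 0],
])

```text
time: 11.0
tool_pos: [590.3, -264.6, 108.3]
tcp_rot: [-180.0, -30.0, 15.8]
ft_force: [0.9, -1.2, -2.6]
finger_gap: 23.2
grip_force: 79.2
```

Emit:
apply_moves([
  [0, 0, 0.7, 0, 0, 0],
  [0, 0, 0.7, 0, 0, 0],
  [0, 0, 0.6, 0, 0, 0],
  [0, 0, 0, 0, 0, 0],
  [0, 0, 0, 0, 0, 0],
])

```text
time: 11.62
tool_pos: [591.1, -265.0, 107.8]
tcp_rot: [180.0, -30.0, 15.8]
ft_force: [-12.8, 0.5, 10.3]
finger_gap: 23.3
grip_force: 81.4
```

Emit:
apply_moves([
  [0, -0.5, 0, 0, 0, 0],
  [0, -0.5, 0, 0, 0, 0],
  [0, 0, 0.3, 0, 0, 0],
  [0, 0, 0, 0, 0, 0],
  [0, 0, 0, 0, 0, 0],
])

```text
time: 12.25
tool_pos: [591.1, -265.0, 107.9]
tcp_rot: [179.8, -30.0, 15.8]
ft_force: [-12.3, -3.4, 10.4]
finger_gap: 23.7
grip_force: 81.0
```

```bash
python3 -c "
from h import *
s=sense();print((s['tool_pos']-O)@RC,s['ft_force']@RC,s['wrist_torque']@RC)"
```

```text
[ 0.07509023 -1.56727449 -8.29719665] [-5.82178129  0.05213972 15.41203729] [0.03818835 1.32215602 0.01763433]
```

It is seated: about 15 N square to the slope and no side force. Releasing.

Emit:
apply_moves([
  [0, 0, 0, 0, 0, 0],
  [0, 0, 0, 0, 0, 0],
  [0, 0, 0, 0, 0, 0],
  [0, 0, 0, 0, 0, 0],
  [0, 0, 0, 0, 0, 0],
], fingers=30)

```text
time: 12.88
tool_pos: [591.2, -263.2, 106.2]
tcp_rot: [-180.0, -30.0, 15.8]
ft_force: [-0.6, 0.4, -0.8]
finger_gap: 30.1
grip_force: 0.0
```

Emit:
apply_moves([
  [0, 0, 0, 0, 0, 0],
  [0, 0, 0, 0, 0, 0],
  [0, 0, 0, 0, 0, 0],
  [0, 0, 0, 0, 0, 0],
  [0, 0, 0, 0, 0, 0],
], fingers=55)

```text
time: 13.5
tool_pos: [591.1, -263.3, 106.3]
tcp_rot: [-180.0, -30.0, 15.8]
ft_force: [0.1, 0.1, 1.0]
finger_gap: 54.8
grip_force: 0.0
```

Emit:
apply_moves([
  [0, 0, -6, 0, 0, 0],
  [0, 0, -10, 0, 0, 0],
  [0, 0, -20, 0, 0, 0],
  [0, 0, -30, 0, 0, 0],
  [0, 0, -30, 0, 0, 0],
])

```text
time: 14.12
tool_pos: [544.3, -276.6, 190.9]
tcp_rot: [180.0, -30.0, 15.8]
ft_force: [0.5, 0.4, 0.1]
finger_gap: 55.2
grip_force: 0.0
```

Emit:
apply_moves([
  [0, 0, -40, 0, 0, 0],
  [0, 0, -40, 0, 0, 0],
  [0, 0, -30, 0, 0, 0],
  [0, 0, 0, 0, 0, 0],
  [0, 0, 0, 0, 0, 0],
])

```text
time: 14.75
tool_pos: [491.9, -291.2, 284.0]
tcp_rot: [-180.0, -30.0, 15.8]
ft_force: [0.2, -0.0, -0.3]
finger_gap: 55.2
grip_force: 0.0
```

Run:
```python
from h import *
im=[]
for n,b in(("scene",(70,270,210,400)),("top",(390,75,480,185))):
    a,d=eyes.snapshot(n);P=cloud(n,d);L=(P-O)@RC;C=a.astype(int)
    m=(abs(L[...,1])<20)&(L[...,2]>-8)&(L[...,2]<25)&(abs(L[...,0])<135)&(d>0)
    q=L[m]
    for x in range(-90,130,20):
        k=abs(q[:,0]-x)<6
        if k.sum()>3: print(n,x,k.sum(),"y",np.percentile(q[k,1],[5,50,95]).round(1),"z",np.percentile(q[k,2],[50,95]).round(1))
    c=C[m];bl=c[:,2]>c[:,0]+35
    if bl.sum()>5: print("blue x",np.percentile(q[bl,0],[1,99]))
    im.append(cv2.resize(a[b[1]:b[3],b[0]:b[2],::-1],(390,440),interpolation=cv2.INTER_CUBIC))
cv2.imwrite("pics/g5.png",np.hstack(im)); print(sense()["time"],sense()["ft_force"])
```

```text
scene -90 20 y [-11.6   1.5  12.4] z [13.4 15.4]
scene -70 39 y [-10.8   1.5  12. ] z [12.  14.3]
scene -50 60 y [-18.2   3.4  17.9] z [ 6.1 13.9]
scene -30 35 y [-9.6  2.4 11.8] z [11.8 14.5]
scene -10 37 y [-11.    1.4  11.6] z [11.2 14.3]
scene 10 34 y [-10.2   2.5  11.4] z [11.9 14.1]
scene 30 44 y [-11.5   0.5  12.3] z [12.1 14.5]
scene 50 88 y [-18.5   1.9  18.5] z [ 7.1 14.3]
scene 70 46 y [-11.    1.   11.2] z [12.1 14.4]
scene 90 134 y [-11.6  -0.1  10.9] z [ 4.8 13.8]
scene 110 16 y [-3.4 -0.1  3.2] z [3.7 5. ]
blue x [15.20411528 90.42569241]
top -90 18 y [-13.6   5.5  12.6] z [ 9.3 14.1]
top -70 44 y [-11.9   2.4  12.7] z [ 9.3 14.8]
top -50 45 y [-16.4   4.8  15.1] z [ 8.1 14.7]
top -30 36 y [-10.1   3.5  12. ] z [10.  13.1]
top -10 38 y [-10.    2.6  11.9] z [ 8.4 13. ]
top 10 36 y [-7.   3.4 12.2] z [10.8 15.4]
top 30 40 y [-10.4   3.3  12.2] z [10.1 14.6]
top 50 66 y [-19.    3.7  16. ] z [ 6.3 13.5]
top 70 39 y [-8.7  4.4 11.9] z [ 8.9 13.1]
top 90 49 y [-10.2   2.7  12.4] z [ 6.2 14. ]
top 110 14 y [-3.4  0.   3.5] z [2.  5.3]
blue x [14.78308908 91.46331108]
14.85 [-0.1042422  -0.21216484 -0.53005492]
```

View pics/g5.png

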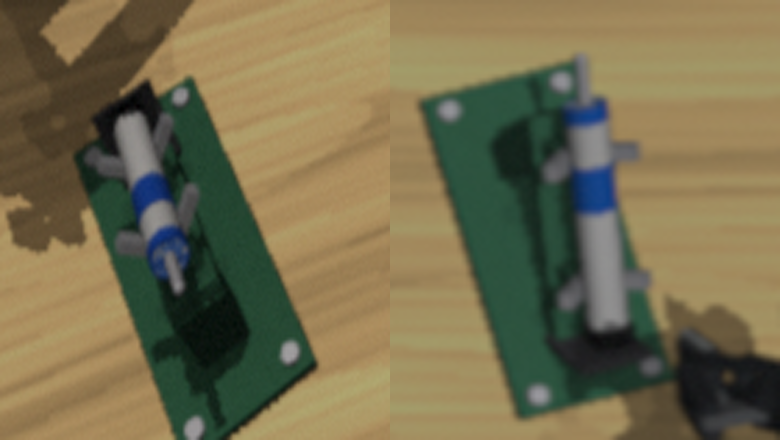

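The transducer lies in both saddles. Its spindle points up-slope, the rear end is by the stop plate, and it is centred within about 2 mm. The gripper is clear, so I'm handing in.

```bash
python3 -c "
from bench import job
print(job.hand_in())"
```

```text
the job is handed in; nothing more can be done
None
```

The blue-banded transducer is lying in both saddles of the V-rest, spindle up the slope, released, and centred within about 2 mm by the last camera check. The red and yellow transducers were not touched, and I handed the job in at about 15 s; no verdict came back.

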